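Register an embossing block on the paper press

TASK

Set up the small paper press: first throw its feed lever out of neutral into the notch marked by the red tag. Then pick up the pale maple embossing block by its handle, lay it flat on the aluminium registration bed with its long sides along the left stop, and push it into the corner of the two blue stops so that it sits square and flush against both. Finish while still gripping the block and pressing it with a light, steady push against both stops at once, flat on the bed - do not let go at the end - and leave the walnut block and everything else on the table where it is.

Things in the scene. Friction and masses are not known exactly. Their poses are not given: they have to be found in the camera images.
- feed_lever (a joint): Angle (rad) of the upright feed lever: 0 = neutral (upright, middle notch), positive = leaning to the lever unit's +y (left seen from the robot), negative = to its -y. It is stiff (about 2 N at the knob moves it) and stays where it is left. The outer notches are at -0.45 and +0.45, which are also the ends of its travel; it counts as in an outer notch beyond 0.38 that way. It starts near neutral.
- lever_knob (a point): Centre of the black ball knob (diameter 30 mm) on top of the lever, 125 mm above the lever's pivot; the pivot axis runs along the lever unit's x, 45 mm above the table and 15 mm to the robot's side (-x) of the unit's origin. At neutral the knob centre is 170 mm above the table, in an outer notch 158 mm; nothing fixed is higher than 138 mm there.
- lever_unit: Feed-lever unit, fixed: blue foot 90 x 160 x 30 mm, with an upright steel notched plate 8 mm thick just beyond the lever. Origin under the foot's centre, on the table; x points away from the robot, y (the lever swings along it) to its left, z up.
- red_tag: Red plastic tag, 40 x 24 x 12 mm, fixed on the notched plate, marking the outer notch to use. It is on the unit's +y side or on its -y side (36 mm from the middle). Origin under its centre.
- white_tag: White plastic tag of the same size at the other outer notch (not to be used). Origin under its centre.
- bed: Registration bed, fixed: aluminium plate 240 (x) x 200 (y) x 12 mm. Origin under its centre, on the table; x away from the robot, y left, z up.
- corner (a point): The inner corner where the faces of the two stops meet, on the bed's top face (12 mm above the table), axes as the bed's; it lies at x +90, y +70 mm in the bed's frame. A block flush in it has its centre at x -50, y -40 mm from here.
- stop_far: Blue bar 20 x 190 x 28 mm high fixed on the bed along its far (+x) edge; its face towards the robot (-x) is the first stop. Rigid. Origin under its centre.
- stop_left: Blue bar 190 x 20 x 28 mm high fixed on the bed along its left (+y) edge; its face towards -y is the second stop. Rigid. Origin under its centre.
- maple_block: Pale maple embossing block, loose, about 0.4 to 0.65 kg: base 100 (x) x 80 (y) x 30 mm high with a thin brass band around its foot, and a handle on top, 64 (x) x 22 (y) mm, from 30 to 64 mm above the underside, centred. Origin at the centre of its underside; z up. Half a turn makes no difference. Some 5 N on each stop is plenty: pushed by its handle with much over 10 N it tips up off the bed; it drags on the bed and along the stops with a few N.
- walnut_block: Dark walnut block of the same shape, loose; stays where it is.
- pigment_jar: Pink jar with a white cap, 60 mm across, 75 mm high, loose; stays. Origin under its centre.
- size_bottle: Yellow bottle, 60 mm across, 150 mm high, loose; stays. Origin under its centre.
- brush: Flat brush about 0.2 m long lying near the robot, wooden handle, loose; stays.
- brass_weight: Brass cylinder 36 mm across, 35 mm high, loose; stays. Origin under its centre.
- cup: White mug, 76 mm across, 85 mm high, loose; stays. Origin under its centre.
There are look-alikes about, which are no part of the job. What is shaped like the maple_block but purple is not meant.

How it is judged:
By the outcome, as a careful person would: the job done as asked, in the order asked, and still so for the second after the job is handed in, while the arm keeps its last pose, push and grip.
It also fails if it takes over 70 s, if anything falls off the work surface, if the arm or the gripper's body presses on something with over 40 N, if the wrist force passes 120 N, or if a joint passes its speed limit or range.

ROBOT

A 6-joint arm with a two-finger parallel gripper is mounted at the origin on the work surface. World frame = base frame: x ahead of the robot, y to its left, z up, the work surface at z = 0. Lengths are in mm, angles in rad, forces in N, time in s.
With the tool pointing down it reaches from about 300 to 775 mm from the base axis. Payload 14.6 kg.
Tool frame: the origin (TCP) lies midway between the tips of the shut fingers; the grasp point (between the pads) lies 19 mm behind it; x points along the fingers, z is the direction in which the jaws open and shut, and the axes are right-handed (so a half turn about x gives the same grasp; the last joint's range is limited). The gripper opens to 94 mm and grips with 3 to 60 N. Pads are 16 mm wide; open, the fingers measure 119 mm over their backs; the gripper's body (75 mm by 177 mm) begins 78 mm behind the grasp point.
Start: joints at [1.18, 0.3, 1.521, -0, 1.321, -0.067], TCP at [174.991, 521.409, 205.446] pointing down, gripper open.
Joint ranges: [-3.03, 3.03], [-0.79, 2.21], [0.23, 2.52], [-1.04, 4.18], [0, 3.07], [-2.55, 2.55]. Speed limits (rad/s): [2.22, 2.22, 2.57, 3.14, 3.14, 3.14].

INTERFACE

Orientations are given as [roll, pitch, yaw] about the fixed x, y, z axes, in that order (R = Rz(yaw) Ry(pitch) Rx(roll)).
In Python, from cell import * gives the robot as it stands.
- The arm moves only by the tool play_rows, never from a script. Its argument "motion" is one flat list of numbers, 7 for each row, row after row: the turn, a rotation vector about the tool's x, y, z in rad, then the shift along the tool's x, y, z in m, then the closure, from -1 (fully open) to 1 (shut), so that 0 is half open. In form: [rx, ry, rz, x, y, z, fingers, rx, ry, rz, x, y, z, fingers, ...]. A call has 1 to 20 rows; each row shifts and turns the pose as measured when the row begins, along the tool's axes as they then stand; what a row does not reach is not made up. A row lasts 1/10 s, in which the tool goes at most 50 mm and 8.59 degrees, less where a joint would pass 70% of its speed; a pose out of reach is approached as far as the arm can. A call with a gripper value outside its range is refused whole. The fingers move at their own pace and stop on an object; "newtons" is the grip in N (left out, the last holds). Time passes only in rows, so rows that do not move let the fingers close. It gives the time, the measured TCP pose, the force and the opening at its end, in the units of the state.
- read_state(): the state, without advancing time (a new reading comes with each control period).
- camera(name): name is "scene" or "top" or "wrist"; returns (picture, depth): 420x560x3 uint8, blue, green, red; 420x560 float32, mm along the optical axis (not along the pixel's ray), 0 where there is no reading.
- camera_params(name): a dict with "fx", "fy", "cx", "cy" (pixels), "T" (4x4, takes a point from camera to world coordinates). Camera axes: x right, y down, z forward; pixel columns grow to the right and rows downward; lengths in mm; the calibration is good to about 2 mm. A picture is of the moment at which its call begins: read the wrist's pose just before it. camera_params takes no time and is no camera call; for the wrist camera it gives the pose at the moment of the call.
- sign_off(): hands the job in, once; it reports no verdict.
Trained networks look in the newest picture that a camera, given by its name, has taken for a name from the list of things; names that differ only in an ending like _2 or _b are one class to them, and where a whole thing is asked for, a point or a joint stands for the part that bears it (a point fixed in the world has none). Each returns a list of dicts, best first, with "conf" (0 to 1); they miss things now and then, are a little off and sometimes report something else, mostly with a low value. They report only what shows in the picture. A call takes as long as a camera call. They do not tell look-alikes from the thing itself.
- masks_of(camera, name): "region" (420x560 bool, what is visible of it).
- place_of(camera, name): "at" ([x, y, z] in mm, in the coordinates of the camera as it stood for that picture, good to about 4 mm: a listed point, or the origin of a listed thing).
The state is a dict: "clock": time; "joints": joint angles; "qd": joint speeds; "effort": joint torques, N m; "eef_pos": TCP position; "eef_rot": TCP orientation; "wrist_force": force on the tool from outside, world axes, zero at the start; "moment": the same for the moment, N m; "finger_gap": finger opening in mm.
Only numpy, scipy, OpenCV 4.12 (cv2) and the standard library are available. Lean on these libraries where they do the work, as an engineer would, in place of code of your own. Each camera call takes 0.05 s, during which the arm holds its last target.

## Working session

There is one attempt and no reset: what is moved stays moved. The work goes in short steps, Python scripts to look and compute and a tool call to move; the robot and the scene stay as the last step left them, time stands still between calls to the robot, and variables do not carry over. Pictures are saved under pics/ and viewed, and the job is handed in when it is done.

Besides the shell and the picture viewer there is one more tool, called after ">>>" as name(argument=value, ...) on one line, values as JSON. play_rows: Moves the arm, as the interface text tells. Its arguments: {"type":"object","properties":{"motion":{"type":"array","items":{"type":"number"}},"newtons":{"type":"number"}},"required":["motion"]}

```bash
mkdir -p pics; ls
python3 - <<'E'
from cell import *
import cv2
s=read_state();print(s)
for n in("scene","top","wrist"):
    p,d=camera(n);cv2.imwrite(f"pics/{n}0.png",p);c=camera_params(n);print(n,c)
E
```

```text
pics
{'clock': 0.0, 'joints': array([ 1.18039185e+00,  3.00461535e-01,  1.52158630e+00, -2.46086933e-06,
        1.32070447e+00, -6.66191989e-02]), 'qd': array([ 6.62036851e-04, -1.82100625e-03, -5.89191415e-05, -4.58375133e-04,
        1.80970185e-03, -1.64098114e-04]), 'effort': array([ 1.69589268e-03, -5.31794500e+01, -3.52741814e+01,  7.09352433e-02,
        2.43516272e-02, -1.14647382e-04]), 'eef_pos': array([174.89835136, 521.16938638, 204.88937078]), 'eef_rot': array([ 3.0770289 ,  1.56963667, -1.95914474]), 'wrist_force': array([-0.0497582 , -0.17065698, -0.10728694]), 'moment': array([-0.01464744,  0.00549913,  0.01200118]), 'finger_gap': 94.00464595393417}
scene {'fx': 508.2702224518789, 'fy': 508.2702224518789, 'cx': 278.2264759662611, 'cy': 210.44453590948126, 'T': array([[ 6.04592908e-01,  4.72871814e-01, -6.40983357e-01,
         1.36384952e+03],
       [ 7.96379594e-01, -3.74729887e-01,  4.74717869e-01,
        -5.92719658e+02],
       [-1.57149210e-02, -7.97477122e-01, -6.03144495e-01,
         8.89037740e+02],
       [ 0.00000000e+00,  0.00000000e+00,  0.00000000e+00
[... 237 characters left out ...]
9749926e-01,  8.55954790e-03,  2.06596161e-02,
        -7.28406348e+00],
       [-2.12757200e-02, -7.95551303e-02, -9.96603394e-01,
         1.31525089e+03],
       [ 0.00000000e+00,  0.00000000e+00,  0.00000000e+00,
         1.00000000e+00]])}
wrist {'fx': 344.2443867019627, 'fy': 344.2443867019627, 'cx': 281.09833954556694, 'cy': 211.86650487629944, 'T': array([[ 3.19480603e-01,  9.08145696e-01,  2.70561527e-01,
         9.51631298e+01],
       [ 9.47592272e-01, -3.05875050e-01, -9.22460779e-02,
         5.48464038e+02],
       [-1.01485784e-03,  2.85852845e-01, -9.58272989e-01,
         3.84591381e+02],
       [ 0.00000000e+00,  0.00000000e+00,  0.00000000e+00,
         1.00000000e+00]])}
```

View pics/top0.png

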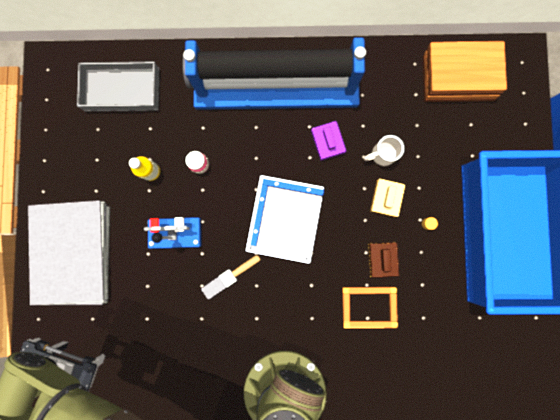

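View pics/scene0.png

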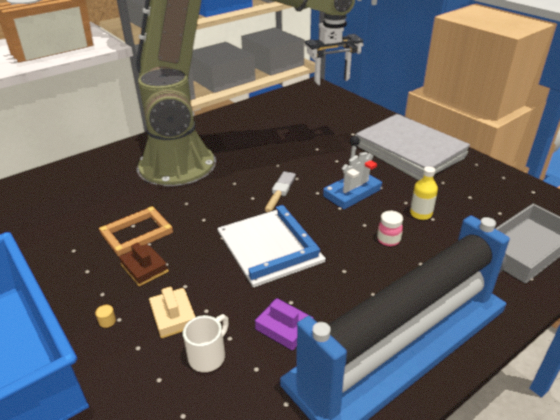

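View pics/wrist0.png

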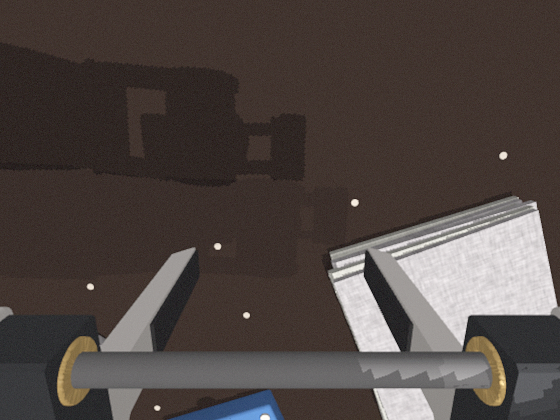

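The top view shows the lever unit at (174,233) with its red tag at (153,226) on the left (+y) side. The bed is at (285,220). There are three block-shaped things: pale (388,198), dark walnut (383,260) and purple (328,140). The pale one is the maple block; next I take an enlarged crop and measure it.

```bash
cat > h.py <<'E'
from cell import *
import cv2, numpy as np
def cloud(p,d,c):
    v,u=np.mgrid[0:420,0:560]
    P=np.stack([(u-c['cx'])/c['fx']*d,(v-c['cy'])/c['fy']*d,d],-1)
    return P@c['T'][:3,:3].T+c['T'][:3,3]
E
python3 - <<'E'
from h import *
np.set_printoptions(precision=1,suppress=True)
for n in("top","scene"):
    p,d=camera(n);c=camera_params(n);W=cloud(p,d,c)
    np.savez(f"{n}.npz",p=p,d=d,W=W)
    for t in("feed_lever","lever_unit","lever_knob","red_tag","bed","corner","stop_far","stop_left","maple_block","walnut_block","cup"):
        r=place_of(n,t)
        print(n,t,[( (c['T']@np.r_[q['at'],1])[:3].round(0),round(q['conf'],2)) for q in r])
    if n=="top":
        for t in("maple_block","bed","lever_unit","stop_left","stop_far"):
            for q in masks_of(n,t)[:3]:
                m=q['region'];pts=W[m&(d>0)];z=pts[:,2]
                print(t,round(q['conf'],2),m.sum(),np.percentile(z,[5,50,95]),cv2.minAreaRect(pts[:,:2].astype(np.float32)))
p=cv2.imread("pics/top0.png")
a=cv2.resize(p[120:290,130:330],None,fx=4,fy=4,interpolation=cv2.INTER_CUBIC)[:600,:800];b=cv2.resize(p[110:250,330:450],None,fx=4,fy=4,interpolation=cv2.INTER_CUBIC)
cv2.imwrite("pics/a.png",a);cv2.imwrite("pics/b.png",b)
p=cv2.imread("pics/scene0.png")
cv2.imwrite("pics/c.png",cv2.resize(p[120:260,300:440],None,fx=4,fy=4,interpolation=cv2.INTER_CUBIC))
print(read_state()['clock'])
E
```

```text
Traceback (most recent call last):
ValueError: it knows: bed, brass_weight, brush, corner, cup, lever_knob, lever_unit, maple_block, pigment_jar, red_tag, size_bottle, stop_far, stop_left, walnut_block, white_tag
```

Run:
```python
from h import *
np.set_printoptions(precision=1,suppress=True)
for n in("top","scene"):
    p,d=camera(n);c=camera_params(n);W=cloud(p,d,c)
    np.savez(f"{n}.npz",p=p,d=d,W=W)
    for t in("lever_unit","lever_knob","red_tag","bed","corner","maple_block"):
        r=place_of(n,t)
        print(n,t,[( (c['T']@np.r_[q['at'],1])[:3].round(0),round(q['conf'],2)) for q in r])
    if n=="top":
        for t in("maple_block","bed","lever_unit","stop_left","stop_far"):
            for q in masks_of(n,t)[:3]:
                m=q['region'];pts=W[m&(d>0)];z=pts[:,2]
                print(t,round(q['conf'],2),m.sum(),np.percentile(z,[5,50,95]),cv2.minAreaRect(pts[:,:2].astype(np.float32)))
p=cv2.imread("pics/top0.png")
a=cv2.resize(p[120:270,130:330],None,fx=4,fy=4,interpolation=cv2.INTER_CUBIC);b=cv2.resize(p[110:250,330:450],None,fx=4,fy=4,interpolation=cv2.INTER_CUBIC)
cv2.imwrite("pics/a.png",a);cv2.imwrite("pics/b.png",b)
p=cv2.imread("pics/scene0.png")
cv2.imwrite("pics/c.png",cv2.resize(p[120:260,300:440],None,fx=4,fy=4,interpolation=cv2.INTER_CUBIC))
print(read_state()['clock'])
```

```text
top lever_unit [(array([483., 339.,   2.]), 0.81)]
top lever_knob [(array([468., 347., 171.]), 0.56), (array([702., 262.,  -1.]), 0.33)]
top red_tag [(array([508., 376.,  89.]), 0.48)]
top bed [(array([524.,  -7.,   2.]), 0.82)]
top corner [(array([630.,  45.,  14.]), 0.88)]
top maple_block [(array([ 770., -142.,    3.]), 0.86), (array([ 588., -326.,    2.]), 0.72)]
maple_block 0.54 718 [ 2.7 37.7 86. ] ((719.9841918945312, -307.892333984375), (71.2952880859375, 105.21669006347656), 44.82783126831055)
bed 0.96 4902 [ 8.6 13.5 41.9] ((526.6939086914062, -5.194099426269531), (201.9688262939453, 243.77330017089844), 79.47362518310547)
lever_unit 0.58 1301 [ 25.9  32.  179.2] ((484.8330078125, 337.880126953125), (88.05365753173828, 158.89163208007812), 1.3539161682128906)
stop_left 0.61 438 [25.6 40.3 44.7] ((537.6809692382812, 77.87246704101562), (23.82115364074707, 187.30218505859375), 78.97683715820312)
stop_left 0.4 116 [ 97.2 106.  138.7] ((503.933349609375, 375.7652587890625), (63.810787200927734, 41.3157958984375), 86.96688842773438)
stop_far 0.83 457 [25.8 40.5 44.8] ((625.3161010742188, -27.6160888671875), (189.47415161132812, 23.968957901000977), 78.50480651855469)
stop_far 0.52 715 [ 2.  35.5 85.6] ((723.5565185546875, -314.2172546386719), (78.72525024414062, 113.38919830322266), 49.7575569152832)
stop_far 0.28 946 [20.4 31.3 66.1] ((398.24334716796875, -306.62744140625), (103.27825927734375, 87.2933120727539), 2.277623176574707)
scene lever_unit [(array([486., 338.,  -2.]), 0.69)]
scene lever_knob [(array([473., 345., 168.]), 0.7)]
scene red_tag [(array([500., 376.,  92.]), 0.51)]
scene bed [(array([521.,  -3.,  -4.]), 0.97)]
scene corner [(array([627.,  44.,  13.]), 0.78)]
scene maple_block [(array([ 766., -140.,   -1.]), 0.86), (array([ 590., -326.,    1.]), 0.8), (array([704., 265.,  -4.]), 0.51)]
1.15
```

View pics/b.png

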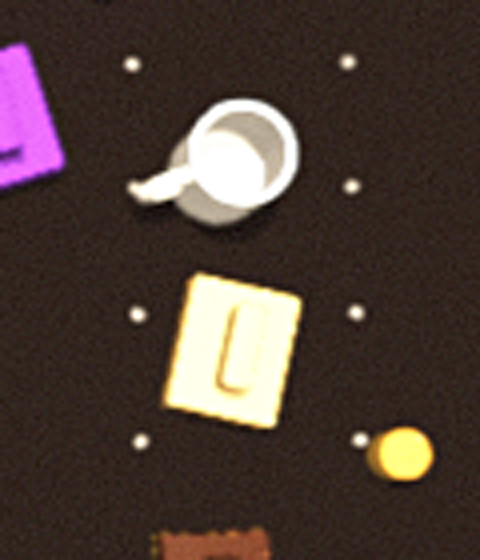

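View pics/a.png

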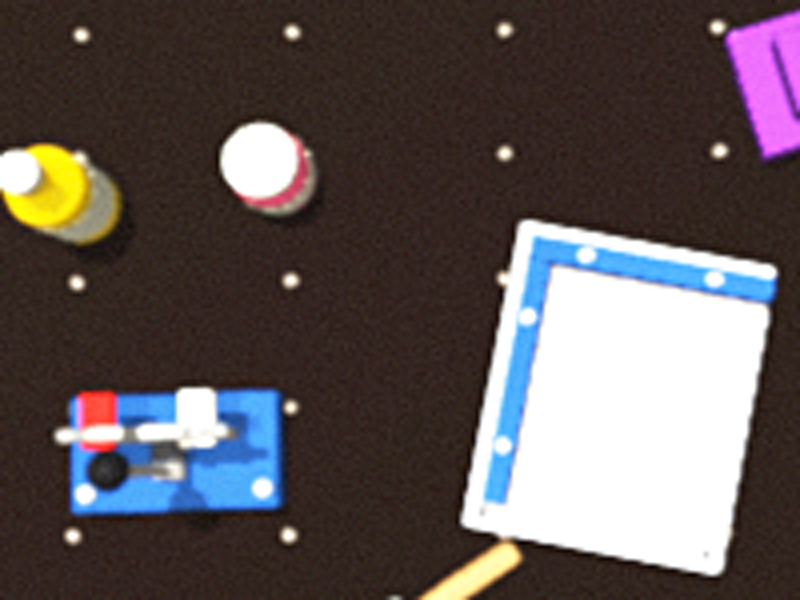

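View pics/c.png

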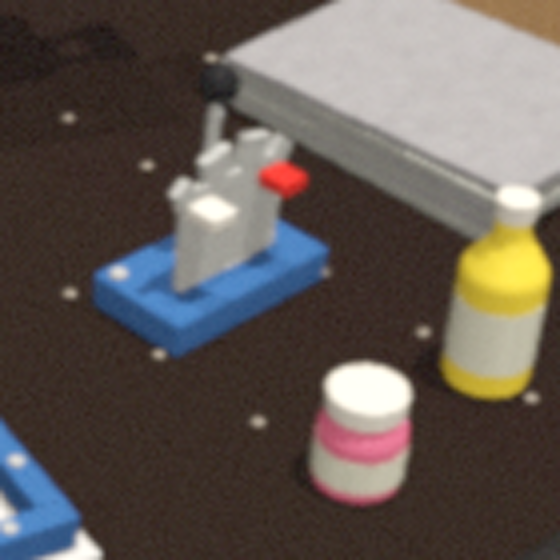

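Run:
```python
from h import *
from scipy.spatial.transform import Rotation as R
np.set_printoptions(precision=3,suppress=True)
s=read_state();print(R.from_euler('xyz',s['eef_rot']).as_matrix())
Z=np.load("top.npz");p,d,W=Z['p'].astype(int),Z['d'],Z['W']
b,g,r=p[...,0],p[...,1],p[...,2]
v,u=np.mgrid[0:420,0:560]
def rect(n,m):
    P=W[m&(d>0)];(c,wh,a)=cv2.minAreaRect(P[:,:2].astype(np.float32));print(n,len(P),np.round(np.median(P[:,2]),1),np.round(c,1),np.round(wh,1),round(a,2),'pca',end=' ')
    e,V=np.linalg.eigh(np.cov(P[:,:2].T));x=V[:,1];print(np.degrees(np.arctan2(x[1],x[0])),P.mean(0))
box=(u>365)&(u<412)&(v>172)&(v<225)
mp=box&(r>150)
rect('maple all',mp); rect('maple top',mp&(W[...,2]>22)&(W[...,2]<45)); rect('handle',mp&(W[...,2]>54)&(W[...,2]<75))
bb=(u>240)&(u<330)&(v>170)&(v<270)
blue=(b>150)&(r<130)
rect('bed',bb&(W[...,2]>7))
sl=bb&(W[...,2]>33)
P=W[sl];print('stops z',np.median(P[:,2]))
# split
yaw=np.radians(-11)
for it in range(3):
    c,s_=np.cos(yaw),np.sin(yaw)
    L=np.stack([c*W[...,0]+s_*W[...,1],-s_*W[...,0]+c*W[...,1]],-1)
    ex=L[sl]; xm,ym=ex[:,0].max(),ex[:,1].max()
    l1=sl&(L[...,1]>ym-30)&(L[...,0]<xm-40); l2=sl&(L[...,0]>xm-30)&(L[...,1]<ym-40)
    q=W[l1];a1=np.polyfit(q[:,0],q[:,1],1)[0];q=W[l2];a2=np.polyfit(q[:,1],q[:,0],1)[0]
    y1,y2=np.arctan(a1),-np.arctan(a2);print('yaw',np.degrees([y1,y2]));yaw=(y1+y2)/2
c,s_=np.cos(yaw),np.sin(yaw)
print('left stop local y',np.percentile(L[l1][:,1],[1,50,99]),'far local x',np.percentile(L[l2][:,0],[1,50,99]))
lx=np.median(L[l2][:,0])-10;ly=np.median(L[l1][:,1])-10
print('corner',c*lx-s_*ly,s_*lx+c*ly)
bx=(u>140)&(u<205)&(v>212)&(v<252)
rect('foot',bx&(W[...,2]>20)&(W[...,2]<40)&blue)
rect('knob',bx&(W[...,2]>150)); k=W[bx&(W[...,2]>150)];print(k[:,2].max())
rect('walnut',(u>360)&(u<405)&(v>235)&(v<282)&(W[...,2]>22))
rect('cup',(u>360)&(u<408)&(v>132)&(v<168)&(W[...,2]>20))
```

```text
[[-0.    -0.948  0.318]
 [-0.     0.318  0.948]
 [-1.     0.    -0.   ]]
maple all 975 30.9 [ 577.4 -321.4] [ 94.4 140.9] 75.44 pca 162.84388780235605 [ 588.114 -319.512   33.788]
maple top 679 30.6 [ 588.8 -320.6] [ 81.7 100.6] 76.66 pca 168.15048715035076 [ 587.517 -318.069   30.475]
handle 168 63.9 [ 588.6 -320.7] [22.9 64.4] 75.79 pca 166.01473996749075 [ 587.778 -319.613   63.794]
bed 5061 13.6 [524.   -5.9] [272.7 305.4] 89.66 pca 159.4019425648778 [522.387  -0.979  17.602]
stops z 40.772921480473315
yaw [-11.025 -10.949]
yaw [-11.025 -10.949]
yaw [-11.025 -10.949]
left stop local y [167.183 176.981 186.764] far local x [607.535 617.203 627.388]
corner 627.8974625641256 48.19623389121762
foot 848 30.7 [485.2 338.2] [ 88.  159.8] 1.86 pca 100.78657801586081 [480.435 320.819  30.582]
knob 96 180.8 [470.2 346.2] [26.3 26.5] 57.68 pca -164.91146782594467 [470.465 344.336 180.175]
1315.2508914884243
walnut 893 31.5 [ 399.6 -303.7] [99.7 81.2] 2.22 pca 179.14140105055455 [ 399.768 -301.363   37.466]
cup 473 64.3 [ 732.3 -303.8] [101.2  75. ] 79.9 pca 120.29291694214487 [ 728.269 -312.204   60.047]
```

The crop confirms that the pale block with the handle is the maple one. It is at (589,-321) with yaw about -13.6° and its top at 31 mm, which fits. The red tag is on the lever's +y side. The bed's yaw is about -11.0° and its corner about (628,48). First I move to the -y side of the knob at (470,346).

>>> play_rows(motion=[-0.108, 0, 0, 0, -0.0437, -0.0145, 1, -0.108, 0, 0, 0, -0.0419, -0.0191, 1, -0.108, 0, 0, 0, -0.0397, -0.0234, 1, 0, 0, 0, 0, -0.0369, -0.0276, 1, 0, 0, 0, 0, -0.0369, -0.0276, 1, 0, 0, 0, 0, -0.0369, -0.0276, 1, 0, 0, 0, 0, -0.0369, -0.0276, 1, 0, 0, 0, 0, -0.0369, -0.0276, 1], newtons=20)

```text
clock: 1.95
eef_pos: [478.8, 298.0, 205.9]
eef_rot: [-0.544, 1.569, 1.049]
wrist_force: [0.3, 1.2, 0.2]
finger_gap: 33.1
```

>>> play_rows(motion=[0, 0, 0, 0, 0.005, 0, 1, 0, 0, 0, 0.02, 0.004, 0, 1, 0, 0, 0, 0.02, 0, 0, 1, 0, 0, 0, 0.016, 0, 0, 1])

```text
clock: 2.35
eef_pos: [474.1, 294.4, 149.9]
eef_rot: [-0.981, 1.565, 0.604]
wrist_force: [0.5, -0.4, 0.3]
finger_gap: 2.0
```

>>> play_rows(motion=[0, 0, 0, 0, 0.002, 0.012, 1, 0, 0, 0, 0, 0.002, 0.012, 1, 0, 0, 0, 0, 0.001, 0.012, 1, 0, 0, 0, 0, 0, 0.012, 1, 0, 0, 0, 0, 0, 0.012, 1])

```text
clock: 2.85
eef_pos: [466.1, 359.3, 150.5]
eef_rot: [-1.118, 1.567, 0.467]
wrist_force: [-0.4, -1.9, -1.6]
finger_gap: 0.7
```

>>> play_rows(motion=[0, 0, 0, 0, 0, 0.004, 1, 0, 0, 0, 0, 0, 0.003, 1, 0, 0, 0, 0, 0, 0, 1])

```text
clock: 3.15
eef_pos: [465.9, 365.6, 150.7]
eef_rot: [-2.781, 1.565, -1.195]
wrist_force: [-1.0, -6.7, 2.8]
finger_gap: 0.7
```

```bash
cat > lev.py <<'E'
from h import *
p,d=camera("scene");c=camera_params("scene")
for q in place_of("scene","lever_knob"):print((c['T']@np.r_[q['at'],1])[:3].round(1),q['conf'])
cv2.imwrite("pics/lev.png",cv2.resize(p[60:260,280:440],None,fx=3,fy=3));s=read_state();print(s['eef_pos'],s['wrist_force'],s['clock'])
E
python3 lev.py
```

```text
[472.4 389.5 157.8] 0.65
[703.5 265.7  -3.7] 0.52
[465.90835419 365.75465116 150.72664047] [-2.07535675 -8.98133262  1.68672891] 3.25
```

View pics/lev.png

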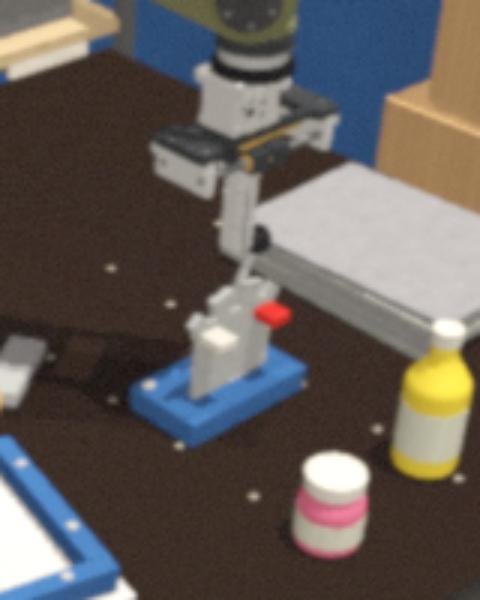

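>>> play_rows(motion=[0, 0, 0, 0, 0, -0.008, 1, 0, 0, 0, -0.02, 0, -0.015, 1, 0, 0, 0, -0.03, -0.004, -0.03, 1, 0, 0, 0, -0.02, -0.008, -0.043, -0.28, 0, 0, 0, -0.01, -0.008, -0.047, -0.28, 0, 0, 0, 0, -0.008, -0.048, -0.28, 0, 0, 0, 0, -0.008, -0.048, -0.28, 0, 0, 0, 0, -0.008, -0.048, -0.28, 0, 0, 0, 0, -0.008, -0.048, -0.28, 0, 0, 0, 0, -0.008, -0.048, -0.28, 0, 0, 0, 0, -0.008, -0.048, -0.28, 0, 0, 0, 0, -0.008, -0.048, -0.28, 0, 0, 0, 0, -0.008, -0.048, -0.28, 0, 0, 0, 0, -0.008, -0.048, -0.28, 0, 0, 0, 0, -0.008, -0.048, -0.28, 0.13, 0, 0, 0, -0.008, -0.048, -0.28, 0.125, 0, 0, 0, -0.008, -0.03, -0.28])

```text
clock: 4.95
eef_pos: [592.1, -352.6, 243.2]
eef_rot: [-1.357, 1.549, -0.025]
wrist_force: [-0.1, 0.7, 0.1]
finger_gap: 60.3
```

```bash
python3 lev.py
cat > st.py <<'E'
from h import *
from scipy.spatial.transform import Rotation as R
np.set_printoptions(precision=2,suppress=True)
def st():
    s=read_state();M=R.from_euler('xyz',s['eef_rot']).as_matrix();z=M[:,2]
    print('t',round(s['clock'],2),'pos',s['eef_pos'],'zang',round(np.degrees(np.arctan2(z[1],z[0])),2),'xaxis',M[:,0],'zz',z[2],'F',s['wrist_force'],'gap',round(s['finger_gap'],1),'M',s['moment'],'j',s['joints'])
    return s,M
def go(t,zang):
    """world displacement to target expressed in tool axes, turn to zang"""
    s,M=st();dw=np.array(t)-s['eef_pos'];a=np.degrees(np.arctan2(M[1,2],M[0,2]))
    print('world',dw,'tool mm',M.T@dw,'turn x',np.radians(a-zang))
E
python3 -c "
from st import *
go([588.7,-320.6,120],76.4)"
```

```text
[468.2 389.6 159.1] 0.44
[ 591.6859388  -353.41329724  242.31744896] [0.28893646 0.46682998 0.11621925] 5.05
t 5.05 pos [ 591.69 -353.41  242.32] zang 76.21 xaxis [ 0.02 -0.   -1.  ] zz 0.004684279739262831 F [0.29 0.47 0.12] gap 59.9 M [-0.01 -0.05 -0.01] j [-0.6   0.6   1.02  0.01  1.51 -1.93]
world [  -2.99   32.81 -122.32] tool mm [122.21  13.25  30.58] turn x -0.0032825867426799476
```

```bash
cat >> st.py <<'E'
def go(t,zang):
    s,M=st();dw=np.array(t)-s['eef_pos'];a=np.radians(zang)
    z=np.array([np.cos(a),np.sin(a),0]);x=np.array([0,0,-1.]);G=np.stack([x,np.cross(z,x),z],1)
    print('world',dw,'tool mm',M.T@dw,'rotvec',R.from_matrix(M.T@G).as_rotvec().round(4))
    return s
E
python3 - <<'E'
from st import *
p,d=camera("wrist");c=camera_params("wrist");W=cloud(p,d,c);cv2.imwrite("pics/w1.png",p)
m=(W[...,2]>56)&(W[...,2]<75)&(d>0)&(p[...,2]>150)&(abs(W[...,0]-589)<60)&(abs(W[...,1]+320)<60)
P=W[m];print(len(P),np.median(P[:,2]),cv2.minAreaRect(P[:,:2].astype(np.float32)))
m=(W[...,2]>20)&(W[...,2]<42)&(d>0)&(p[...,2]>120)&(abs(W[...,0]-589)<70)&(abs(W[...,1]+320)<70)
P=W[m];print(len(P),np.median(P[:,2]),cv2.minAreaRect(P[:,:2].astype(np.float32)))
go([588.7,-320.6,120],76.4)
E
```

```text
887 64.33587116498768 ((587.2849731445312, -318.7359619140625), (21.724491119384766, 62.512447357177734), 75.83305358886719)
4643 30.440251954595 ((587.5009155273438, -318.8603820800781), (79.47863006591797, 100.64644622802734), 76.11969757080078)
t 5.1 pos [ 591.99 -351.19  242.57] zang 76.53 xaxis [ 0.02  0.   -1.  ] zz 0.004992516139779302 F [-1.13 -0.2   0.12] gap 59.9 M [ 0.04 -0.03  0.  ] j [-0.59  0.59  1.02  0.01  1.51 -1.93]
world [  -3.29   30.59 -122.57] tool mm [122.47  12.87  28.37] rotvec [0.   0.01 0.02]
```

View pics/w1.png

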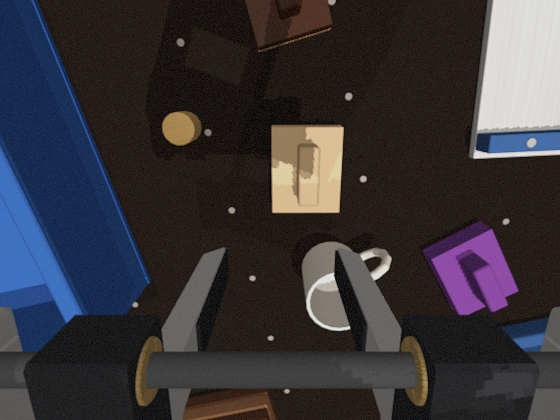

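The picture shows the maple block at (307,170), clear of the cup; the handle lies at (587.5,-319) with yaw about -14°. I line up over it and descend.

>>> play_rows(motion=[0.008, 0.006, 0.017, 0.02, 0.006, 0.015, -0.28, 0, 0.003, 0, 0.04, 0.006, 0.015, -0.28, 0, 0, 0, 0.04, 0, 0, -0.28, 0, 0, 0, 0.02, 0, 0, -0.28, 0, 0, 0, 0, 0, 0, -0.28])

```text
clock: 5.6
eef_pos: [589.1, -314.1, 122.1]
eef_rot: [-2.0, 1.56, -0.661]
wrist_force: [-0.6, -0.7, 0.3]
finger_gap: 60.3
```

```bash
python3 -c "
from st import *
go([587.5,-319,36],76)"
```

```text
t 5.6 pos [ 589.11 -314.1   122.14] zang 76.69 xaxis [ 0.01 -0.01 -1.  ] zz -0.0044865711543723985 F [-0.6  -0.67  0.33] gap 60.3 M [0.05 0.   0.05] j [-0.54  0.63  1.25 -0.    1.26 -1.88]
world [ -1.61  -4.9  -86.14] tool mm [86.16  1.28 -4.75] rotvec [ 0.01 -0.    0.01]
```

>>> play_rows(motion=[0.01, -0.004, 0.01, 0.02, 0.0005, -0.003, -0.28, 0, 0, 0, 0.025, 0.0005, -0.002, -0.28, 0, 0, 0, 0.02, 0, 0, -0.28, 0, 0, 0, 0.012, 0, 0, -0.28, 0, 0, 0, 0.005, 0, 0, -0.28, 0, 0, 0, 0, 0, 0, -0.28])

```text
clock: 6.2
eef_pos: [589.5, -319.0, 41.2]
eef_rot: [-1.817, 1.564, -0.486]
wrist_force: [0.6, 0.5, -0.2]
finger_gap: 60.2
```

```bash
python3 -c "
from st import *
go([587.5,-319,36],76)"
```

```text
t 6.2 pos [ 589.53 -318.95   41.2 ] zang 76.28 xaxis [ 0.01 -0.   -1.  ] zz -0.0015634951785306606 F [ 0.63  0.54 -0.22] gap 60.2 M [-0.    0.04 -0.02] j [-0.55  0.72  1.29  0.    1.12 -1.88]
world [-2.03 -0.05 -5.2 ] tool mm [ 5.18  2.   -0.52] rotvec [ 0.   -0.    0.01]
```

>>> play_rows(motion=[0.003, 0, 0.005, 0.005, 0.002, 0, -0.28, 0, 0, 0, 0, 0, 0, 1, 0, 0, 0, 0, 0, 0, 1, 0, 0, 0, 0, 0, 0, 1, 0, 0, 0, 0, 0, 0, 1, 0, 0, 0, 0, 0, 0, 1], newtons=35)

```text
clock: 6.8
eef_pos: [588.8, -319.6, 39.4]
eef_rot: [-2.139, 1.564, -0.811]
wrist_force: [-1.2, -2.4, -0.4]
finger_gap: 23.9
```

```bash
python3 -c "
from st import *
go([587.5,-319,136],76)"
```

```text
t 6.8 pos [ 588.82 -319.58   39.44] zang 76.1 xaxis [ 0. -0. -1.] zz -0.003619376985858791 F [-1.22 -2.37 -0.43] gap 23.9 M [-0.48  0.12 -0.04] j [-0.55  0.72  1.29 -0.    1.12 -1.88]
world [-1.32  0.58 96.56] tool mm [-96.57   0.87  -0.11] rotvec [ 0.   -0.    0.01]
```

>>> play_rows(motion=[0, 0, 0, 0, 0, 0, 0.2, 0, 0, 0, 0.005, 0, 0, 0.2, 0, 0, 0, 0.003, 0, 0, 0.2, 0, 0, 0, 0, 0, 0, 1, 0, 0, 0, 0, 0, 0, 1, 0, 0, 0, 0, 0, 0, 1, 0, 0, 0, 0, 0, 0, 1])

```text
clock: 7.5
eef_pos: [588.8, -319.7, 30.6]
eef_rot: [-2.122, 1.564, -0.794]
wrist_force: [-0.4, 0.5, -0.6]
finger_gap: 22.0
```

```bash
python3 -c "
from st import *
go([587.5,-319,136],76)"
```

```text
t 7.5 pos [ 588.77 -319.66   30.59] zang 76.08 xaxis [ 0. -0. -1.] zz -0.0033848858766656886 F [-0.35  0.51 -0.64] gap 22.0 M [ 0.11 -0.06  0.02] j [-0.55  0.73  1.3  -0.    1.11 -1.88]
world [ -1.27   0.66 105.41] tool mm [-105.42    0.82   -0.02] rotvec [ 0.   -0.    0.01]
```

>>> play_rows(motion=[0, 0, 0, -0.015, 0, 0, 1, 0, 0, 0, -0.025, 0, 0, 1, 0, 0, 0, -0.03, 0, 0, 1, 0, 0, 0, -0.015, 0.008, 0.02, 1, 0, 0, 0, 0, 0.0167, 0.0434, 1, 0, 0, 0, 0, 0.0167, 0.0434, 1, 0, 0, 0, 0, 0.0167, 0.0434, 1, 0, 0, 0, 0, 0.0167, 0.0434, 1, 0, 0, 0, 0, 0.0167, 0.0434, 1, 0, 0, 0, 0, 0.0167, 0.0434, 1, 0, 0, 0, 0, 0.008, 0.02, 1, 0, 0, 0, 0, 0, 0, 1])

```text
clock: 8.7
eef_pos: [542.8, 13.5, 124.1]
eef_rot: [-1.463, 1.569, -0.137]
wrist_force: [0.6, -1.0, -4.6]
finger_gap: 21.8
```

Run:
```python
from st import *
go([548,3,65],79)
for n in("wrist","scene"):
    p,d=camera(n);cv2.imwrite(f"pics/{n}2.png",p)
    if n=="wrist":
        c=camera_params(n);np.savez("w2.npz",p=p,d=d,W=cloud(p,d,c))
```

```text
t 8.7 pos [542.8   13.48 124.1 ] zang 75.97 xaxis [ 0. -0. -1.] zz 0.0001807845068917402 F [ 0.62 -1.   -4.56] gap 21.8 M [-0.1  -0.03  0.02] j [-0.04  0.36  1.63 -0.    1.14 -1.37]
world [  5.2  -10.48 -59.1 ] tool mm [59.11 -7.49 -8.92] rotvec [-0.05  0.    0.  ]
```

View pics/wrist2.png

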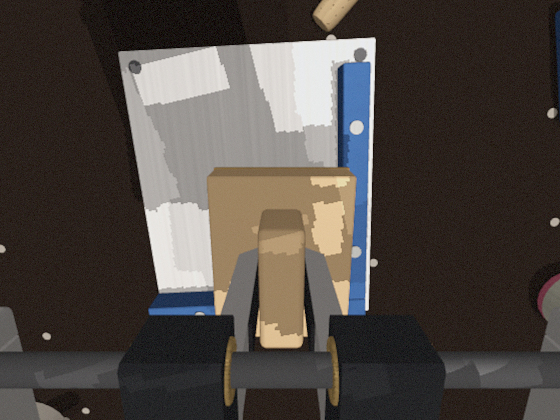

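View pics/scene2.png

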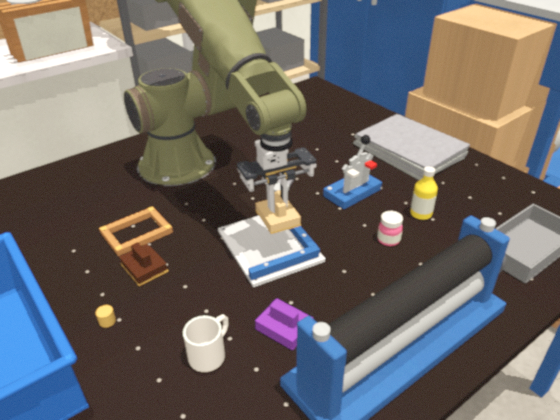

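The block is held level, just off the table, over the bed. In the wrist view the left stop shows at about (355,180). I refine the angle between the stop and the block with this view.

Run:
```python
from h import *
Z=np.load("w2.npz");p,d,W=Z['p'].astype(int),Z['d'],Z['W']
blue=(p[...,0]>p[...,2]+30)&(d>0)&(abs(W[...,2]-40)<5)
def rect(P): 
    (c,w,a)=cv2.minAreaRect(P[:,:2].astype(np.float32));print(len(P),np.round(c,1),np.round(w,1),round(a,2),np.median(P[:,2]).round(1))
v,u=np.mgrid[0:420,0:560]
L=blue&(u>325)&(v<290)
P=W[L];rect(P)
# inner face edge: per x bin min y
x=P[:,0];b=np.floor(x/6).astype(int)
e=np.array([(x[b==k].mean(),np.percentile(P[b==k,1],3),np.percentile(P[b==k,1],97)) for k in np.unique(b) if (b==k).sum()>8]);
for j in(1,2):
    f=np.polyfit(e[:,0],e[:,j],1);print('edge yaw',np.degrees(np.arctan(f[0])),f,'res',np.std(e[:,j]-np.polyval(f,e[:,0])))
B=(d>0)&(abs(W[...,2]-123)<8)&(p[...,2]>p[...,0]+15)
rect(W[B]);H=(d>0)&(abs(W[...,2]-157)<8)&(p[...,2]>p[...,0]+15)&(u>255)&(u<310)&(v>200);rect(W[H])
# bed near edge
bed=(d>0)&(abs(W[...,2]-12)<5)&(p.min(-1)>60);rect(W[bed])
```

```text
4215 [532.  75.] [ 19.5 180.5] 78.75 40.2
edge yaw -7.661313753034333 [-1.34517822e-01  1.42016223e+02] res 3.0011421604064124
edge yaw -10.702074593768595 [ -0.18898946 184.35447318] res 1.5100916523329762
11762 [542.1  12.7] [ 80. 100.] 75.97 124.0
5597 [541.9  12.8] [22.4 64. ] 75.85 157.7
35674 [552.1 -23.2] [325.8 549.4] 0.03 12.3
```

>>> play_rows(motion=[-0.03, 0, 0, 0.015, -0.004, -0.005, 1, -0.023, 0, 0, 0.025, -0.004, -0.004, 1, 0, 0, 0, 0.02, 0, 0, 1, 0, 0, 0, 0.008, 0, 0, 1, 0, 0, 0, 0, 0, 0, 1])

```text
clock: 9.3
eef_pos: [550.6, -5.4, 55.8]
eef_rot: [-1.756, 1.566, -0.382]
wrist_force: [-0.1, 0.8, -5.1]
finger_gap: 21.8
```

```bash
python3 -c "
from st import *
go([548,3,43],79)"
```

```text
t 9.3 pos [550.65  -5.45  55.83] zang 78.7 xaxis [ 0. -0. -1.] zz -0.0008137187391991652 F [-0.13  0.83 -5.15] gap 21.8 M [ 0.03 -0.06 -0.01] j [-0.08  0.47  1.66 -0.    1.   -1.45]
world [ -2.65   8.45 -12.83] tool mm [12.81  4.31  7.78] rotvec [-0.01 -0.    0.  ]
```

>>> play_rows(motion=[-0.005, -0.003, 0.001, 0.005, 0, 0, 1, 0, 0, 0, 0.004, 0, 0, 1, 0, 0, 0, 0.002, 0, 0, 1, 0, 0, 0, 0, 0, 0, 1])

```text
clock: 9.7
eef_pos: [552.0, -6.4, 46.5]
eef_rot: [-1.162, 1.564, 0.216]
wrist_force: [-1.1, -0.6, -5.2]
finger_gap: 21.4
```

```bash
python3 -c "
from st import *
go([548,3,43],79)"
```

```text
t 9.7 pos [551.96  -6.44  46.53] zang 78.94 xaxis [ 0.01  0.   -1.  ] zz 0.002802486660462511 F [-1.13 -0.57 -5.18] gap 21.4 M [0.02 0.04 0.03] j [-0.08  0.48  1.67  0.    0.98 -1.46]
world [-3.96  9.44 -3.53] tool mm [3.52 5.72 8.5 ] rotvec [-0.    0.    0.01]
```

>>> play_rows(motion=[0, 0.002, 0.005, 0.002, 0, 0, 1, 0, 0, 0, 0.0015, 0, 0, 1, 0, 0, 0, 0, 0, 0, 1])

```text
clock: 10.0
eef_pos: [552.4, -6.3, 43.5]
eef_rot: [-1.263, 1.569, 0.115]
wrist_force: [-0.3, -0.3, -6.0]
finger_gap: 21.9
```

```bash
python3 -c "
from st import *
go([548,3,43],79)"
```

```text
t 10.0 pos [552.36  -6.29  43.48] zang 78.96 xaxis [ 0.  0. -1.] zz 0.0006944024293227269 F [-0.29 -0.27 -6.01] gap 21.9 M [-0.01 -0.02 -0.06] j [-0.08  0.49  1.66  0.    0.98 -1.46]
world [-4.36  9.29 -0.48] tool mm [0.47 6.06 8.29] rotvec [-0.  0.  0.]
```

>>> play_rows(motion=[0, 0, 0, 0.001, 0, 0, 1, 0, 0, 0, 0.0005, 0, 0, 1, 0, 0, 0, 0, 0, 0, 1])

```text
clock: 10.3
eef_pos: [552.6, -6.1, 42.7]
eef_rot: [-1.315, 1.568, 0.063]
wrist_force: [0.6, -0.7, -5.5]
finger_gap: 22.0
```

```bash
python3 -c "
from st import *
go([548,3,43],79)"
```

```text
t 10.3 pos [552.62  -6.14  42.66] zang 78.97 xaxis [ 0.  0. -1.] zz 0.0007816004783208763 F [ 0.64 -0.68 -5.5 ] gap 22.0 M [-0.02 -0.    0.01] j [-0.08  0.49  1.66  0.    0.98 -1.46]
world [-4.62  9.14  0.34] tool mm [-0.35  6.28  8.09] rotvec [-0.  0.  0.]
```

>>> play_rows(motion=[0, 0, 0, 0.001, 0, 0, 1, 0, 0, 0, 0.0005, 0, 0, 1, 0, 0, 0, 0, 0, 0, 1])

```text
clock: 10.6
eef_pos: [552.8, -6.1, 42.6]
eef_rot: [-1.377, 1.567, 0.002]
wrist_force: [-0.5, -1.1, -5.3]
finger_gap: 21.9
```

```bash
python3 -c "
from st import *
go([548,3,43],79)"
```

```text
t 10.6 pos [552.77  -6.11  42.57] zang 78.98 xaxis [ 0.  0. -1.] zz 0.0007300173489973028 F [-0.52 -1.09 -5.28] gap 21.9 M [-0.07  0.1   0.  ] j [-0.08  0.49  1.67  0.    0.98 -1.46]
world [-4.77  9.11  0.43] tool mm [-0.45  6.43  8.03] rotvec [-0.  0.  0.]
```

>>> play_rows(motion=[0, 0, 0, 0.003, 0, 0, 1])

```text
clock: 10.7
eef_pos: [553.3, -6.1, 42.2]
eef_rot: [-1.414, 1.566, -0.035]
wrist_force: [-29.6, 1.7, 63.2]
finger_gap: 21.8
```

```bash
python3 -c "
from st import *
go([548,3,43],79)"
```

```text
t 10.7 pos [553.32  -6.12  42.19] zang 78.99 xaxis [ 0.01 -0.   -1.  ] zz 0.000807353745874817 F [-29.61   1.69  63.24] gap 21.8 M [0.09 5.13 0.01] j [-0.08  0.49  1.66  0.    0.98 -1.46]
world [-5.32  9.12  0.81] tool mm [-0.84  6.96  7.93] rotvec [-0.    0.    0.01]
```

>>> play_rows(motion=[0, 0, 0, -0.0003, 0, 0, 1, 0, 0, 0, 0, 0, 0, 1])

```text
clock: 10.9
eef_pos: [553.7, -6.2, 43.1]
eef_rot: [-1.414, 1.564, -0.035]
wrist_force: [0.5, 0.2, -4.9]
finger_gap: 21.3
```

```bash
python3 -c "
from st import *
go([548,3,43],79)"
```

```text
t 10.9 pos [553.71  -6.17  43.14] zang 78.99 xaxis [ 0.01 -0.   -1.  ] zz 0.0010316805582871735 F [ 0.53  0.21 -4.94] gap 21.3 M [-0.05  0.05  0.01] j [-0.08  0.49  1.66  0.    0.98 -1.46]
world [-5.71  9.17 -0.14] tool mm [0.1  7.35 7.91] rotvec [-0.    0.    0.01]
```

>>> play_rows(motion=[0, 0.001, 0.006, 0, -0.002, 0.005, 1, 0, 0, 0, 0, -0.002, 0.005, 1, 0, 0, 0, 0, -0.001, 0.004, 1, 0, 0, 0, 0, 0, 0, 1, 0, 0, 0, 0, 0, 0, 1])

```text
clock: 11.4
eef_pos: [562.1, 7.3, 42.5]
eef_rot: [2.795, 1.57, -2.11]
wrist_force: [-3.7, -3.2, 1.4]
finger_gap: 21.7
```

```bash
cat >> st.py <<'E'
def loc(s):
    a=np.radians(-11);P=s['eef_pos'];F=s['wrist_force'];c,q=np.cos(a),np.sin(a)
    print('LOCAL x %.2f y %.2f  Fx %.1f Fy %.1f'%(c*P[0]+q*P[1],-q*P[0]+c*P[1],c*F[0]+q*F[1],-q*F[0]+c*F[1]))
E
python3 -c "
from st import *
loc(go([548,3,42.6],79))"
```

```text
t 11.4 pos [562.1    7.3   42.51] zang 78.98 xaxis [-0. -0. -1.] zz -0.0010220045118898846 F [-3.69 -3.24  1.43] gap 21.7 M [-0.59  0.42 -0.06] j [-0.05  0.51  1.63 -0.    1.   -1.43]
world [-14.1   -4.3    0.09] tool mm [-0.08 13.01 -6.91] rotvec [-0. -0. -0.]
LOCAL x 550.38 y 114.42  Fx -3.0 Fy -3.9
```

>>> play_rows(motion=[0, 0, 0, 0, 0, 0.003, 1, 0, 0, 0, 0, 0, 0.003, 1, 0, 0, 0, 0, 0, 0.002, 1, 0, 0, 0, 0, 0, 0, 1])

```text
clock: 11.8
eef_pos: [563.9, 15.6, 42.5]
eef_rot: [-2.743, 1.57, -1.365]
wrist_force: [-1.2, -1.6, -0.5]
finger_gap: 22.0
```

```bash
python3 -c "
from st import *
loc(go([548,3,42.6],79))"
```

```text
t 11.8 pos [563.95  15.58  42.47] zang 78.96 xaxis [ 0. -0. -1.] zz -0.0010184405507390748 F [-1.16 -1.57 -0.54] gap 22.0 M [-0.34 -0.07 -0.09] j [-0.04  0.52  1.63 -0.    1.   -1.41]
world [-15.95 -12.58   0.13] tool mm [ -0.12  13.24 -15.4 ] rotvec [-0. -0.  0.]
LOCAL x 550.61 y 122.90  Fx -0.8 Fy -1.8
```

Next I approach in 1 mm steps.

>>> play_rows(motion=[0, 0, 0, 0, 0, 0.001, 1, 0, 0, 0, 0, 0, 0.001, 1])

```text
clock: 12.0
eef_pos: [564.4, 17.6, 42.5]
eef_rot: [-2.629, 1.57, -1.251]
wrist_force: [-0.9, -2.4, -1.9]
finger_gap: 21.6
```

```bash
python3 -c "
from st import *
loc(go([548,3,42.6],79))"
```

```text
t 12.0 pos [564.4   17.56  42.48] zang 78.96 xaxis [ 0. -0. -1.] zz -0.001080362050589645 F [-0.92 -2.38 -1.95] gap 21.6 M [-0.49 -0.04 -0.09] j [-0.03  0.52  1.63 -0.    1.   -1.41]
world [-16.4  -14.56   0.12] tool mm [ -0.1   13.31 -17.43] rotvec [-0. -0.  0.]
LOCAL x 550.68 y 124.93  Fx -0.5 Fy -2.5
```

>>> play_rows(motion=[0, 0, 0, 0, 0, 0.0007, 1, 0, 0, 0, 0, 0, 0.0007, 1])

```text
clock: 12.2
eef_pos: [564.6, 18.6, 42.5]
eef_rot: [-2.86, 1.569, -1.481]
wrist_force: [-3.4, -9.6, 0.5]
finger_gap: 21.8
```

```bash
python3 -c "
from st import *
loc(go([548,3,42.6],79))"
```

```text
t 12.2 pos [564.62  18.62  42.49] zang 78.96 xaxis [ 0. -0. -1.] zz -0.001862311392227034 F [-3.36 -9.64  0.53] gap 21.8 M [-1.78  0.31 -0.07] j [-0.03  0.52  1.63 -0.    1.   -1.41]
world [-16.62 -15.62   0.11] tool mm [ -0.08  13.32 -18.51] rotvec [-0. -0.  0.]
LOCAL x 550.69 y 126.01  Fx -1.5 Fy -10.1
```

>>> play_rows(motion=[0, 0, 0, 0, -0.002, 0, 1, 0, 0, 0, 0, -0.002, 0, 1, 0, 0, 0, 0, -0.001, 0, 1])

```text
clock: 12.5
eef_pos: [567.3, 17.9, 42.8]
eef_rot: [2.019, 1.565, -2.885]
wrist_force: [-8.0, -1.6, 4.8]
finger_gap: 21.7
```

```bash
python3 -c "
from st import *
loc(go([548,3,42.6],79))"
```

```text
t 12.5 pos [567.27  17.9   42.78] zang 78.99 xaxis [-0.01 -0.   -1.  ] zz -0.0027116829224653194 F [-7.96 -1.64  4.77] gap 21.7 M [-0.07  1.31  0.11] j [-0.03  0.52  1.61 -0.    1.01 -1.41]
world [-19.27 -14.9   -0.18] tool mm [  0.32  16.07 -18.31] rotvec [-0.   -0.   -0.01]
LOCAL x 553.44 y 125.81  Fx -7.5 Fy -3.1
```

>>> play_rows(motion=[0, -0.001, -0.005, 0, 0, 0, 1, 0, 0, 0, 0, 0, 0, 1])

```text
clock: 12.7
eef_pos: [567.0, 18.1, 42.6]
eef_rot: [2.472, 1.569, -2.433]
wrist_force: [-1.2, -4.0, -1.9]
finger_gap: 21.7
```

Run:
```python
from st import *
loc(go([548,3,42.6],79))
p,d=camera("scene");cv2.imwrite("pics/s3.png",cv2.resize(p[140:290,200:350],None,fx=4,fy=4,interpolation=cv2.INTER_CUBIC))
p,d=camera("top");c=camera_params("top");np.savez("t3.npz",p=p,d=d,W=cloud(p,d,c));cv2.imwrite("pics/t3.png",cv2.resize(p[150:280,220:350],None,fx=4,fy=4,interpolation=cv2.INTER_CUBIC))
p,d=camera("wrist");cv2.imwrite("pics/w3.png",p);c=camera_params("wrist");np.savez("w3.npz",p=p,d=d,W=cloud(p,d,c))
```

```text
t 12.7 pos [566.99  18.08  42.57] zang 79.0 xaxis [-0. -0. -1.] zz -0.0015609045940179755 F [-1.16 -3.96 -1.87] gap 21.7 M [-0.49 -0.02 -0.03] j [-0.03  0.52  1.62 -0.    1.   -1.41]
world [-18.99 -15.08   0.03] tool mm [  0.02  15.76 -18.42] rotvec [-0. -0. -0.]
LOCAL x 553.12 y 125.93  Fx -0.4 Fy -4.1
```

View pics/s3.png

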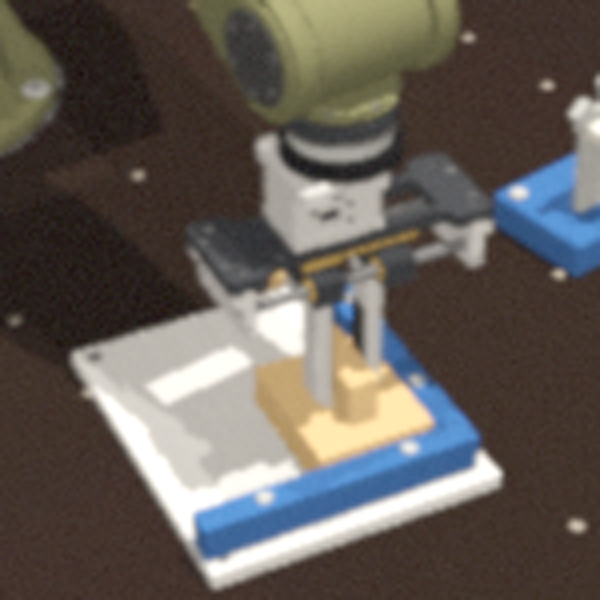

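View pics/w3.png

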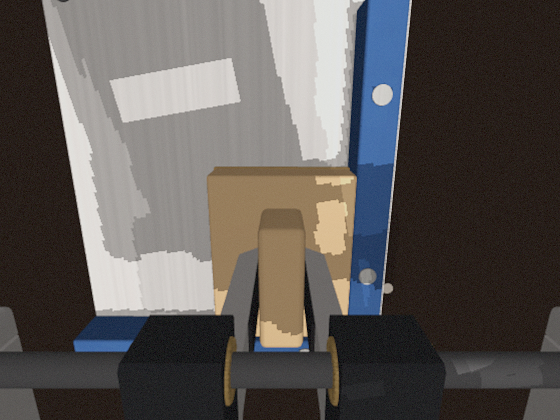

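View pics/t3.png

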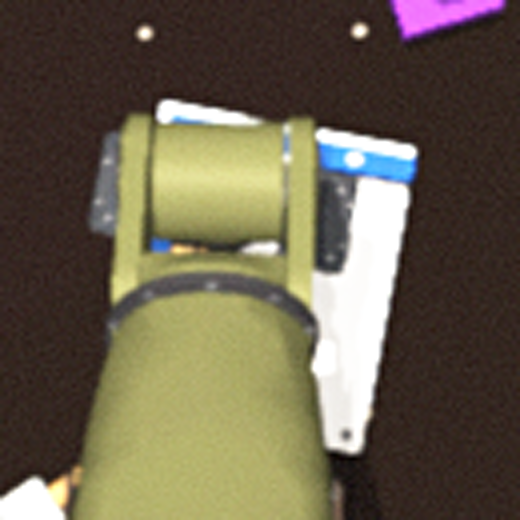

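The scene view shows the block against the left stop and close to the far stop. I measure the remaining gap from depth.

Run:
```python
from h import *
a=np.radians(-11);C,S=np.cos(a),np.sin(a)
def loc(W):return np.stack([C*W[...,0]+S*W[...,1],-S*W[...,0]+C*W[...,1],W[...,2]],-1)
Z=np.load("w3.npz");p,d,W=Z['p'].astype(int),Z['d'],Z['W'];L=loc(W)
v,u=np.mgrid[0:420,0:560]
B=(d>0)&(abs(W[...,2]-42)<6)&(p[...,2]>p[...,0]+15)&(u>200)&(u<360)
R=(d>0)&(abs(W[...,2]-40)<5)&(p[...,0]>p[...,2]+30)
print('wrist block',cv2.minAreaRect(L[B][:,:2].astype(np.float32)),np.median(L[B][:,2]))
far=R&(u<230);print('far bar x min',np.percentile(L[far][:,0],[2,50,98]),far.sum())
lf=R&(u>330);print('left bar y',np.percentile(L[lf][:,1],[2,50,98]),lf.sum())
for r in(120,160,200,240,280):
  for w,i in(('B',B),('R',lf)):
    m=i&(abs(v-r)<4)
    if m.any():print(r,w,np.round([L[m][:,1].min(),L[m][:,1].max()],1),end=' ')
  print()
p,d=camera("scene");c=camera_params("scene");W=cloud(p,d,c);L=loc(W);p=p.astype(int)
n=(L[...,0]>480)&(L[...,0]<640)&(L[...,1]>0)&(L[...,1]<200)&(d>0)
B=n&(abs(W[...,2]-42)<5)&(p[...,2]>p[...,0]+25)
R=n&(abs(W[...,2]-40)<5)&(p[...,0]>p[...,2]+30)
print('scene block x',np.percentile(L[B][:,0],[1,50,99]),'y',np.percentile(L[B][:,1],[1,50,99]),B.sum())
f=R&(L[...,1]<140);print('far bar',np.percentile(L[f][:,0],[1,2,5,50,99]))
for y in range(90,165,10):
  m=abs(L[...,1]-y)<4;print(y,L[B&m][:,0].max() if (B&m).any() else 0,L[R&m][:,0].min() if (R&m).any() else 0)
```

```text
wrist block ((556.4225463867188, 126.12947845458984), (80.06964111328125, 109.29219055175781), 89.9095230102539) 42.61941939800363
far bar x min [605.51327554 607.75847609 613.57040843] 894
left bar y [166.69142318 175.6459839  185.28062869] 11137
120 R [166.5 185.8] 
160 R [166.3 185.7] 
200 B [ 86.4 165.8] 200 R [166.9 185.6] 
240 B [ 86.6 166.1] 240 R [166.6 185.3] 
280 B [ 86.2 165.8] 280 R [166.3 185.4] 
scene block x [504.76114856 575.70245501 605.79326031] y [ 85.24931711 108.80451783 164.40756534] 510
far bar [608.0491555  608.6072665  609.95565497 620.95853302 630.63856776]
90 606.0995340764923 610.214210736255
100 603.8957678094811 607.2374672915347
110 604.6725225691918 611.5321012492321
120 606.9958324774932 609.1008162725693
130 605.0403546096796 608.3874436425502
140 605.7943788714699 609.8621691387161
150 606.0972692268472 609.5334274184643
160 604.3567274758575 609.4611015089671
```

>>> play_rows(motion=[0, 0, -0.001, 0, -0.001, 0, 1, 0, 0, -0.001, 0, -0.001, 0, 1])

```text
clock: 13.1
eef_pos: [567.8, 17.7, 42.6]
eef_rot: [2.238, 1.567, -2.666]
wrist_force: [-6.2, -1.5, 2.9]
finger_gap: 21.6
```

```bash
python3 -c "
from st import *
loc(go([548,3,42.6],79))"
```

```text
t 13.1 pos [567.84  17.74  42.65] zang 79.01 xaxis [-0. -0. -1.] zz -0.002089465691469339 F [-6.19 -1.46  2.85] gap 21.6 M [-0.09  1.07  0.11] j [-0.03  0.52  1.61 -0.    1.01 -1.41]
world [-19.84 -14.74  -0.05] tool mm [  0.13  16.67 -18.25] rotvec [ 0. -0. -0.]
LOCAL x 554.02 y 125.76  Fx -5.8 Fy -2.6
```

>>> play_rows(motion=[0, 0, -0.002, -0.0002, -0.0015, 0, 1, 0, 0, -0.001, 0, -0.0015, 0, 1])

```text
clock: 13.3
eef_pos: [569.9, 17.3, 42.6]
eef_rot: [2.382, 1.567, -2.522]
wrist_force: [-7.3, -2.0, 4.2]
finger_gap: 22.0
```

```bash
python3 -c "
from st import *
loc(go([548,3,42.6],79))"
```

```text
t 13.3 pos [569.89  17.35  42.63] zang 79.03 xaxis [-0. -0. -1.] zz -0.0024099702733157424 F [-7.35 -2.05  4.17] gap 22.0 M [-0.12  1.26  0.06] j [-0.03  0.53  1.61 -0.    1.01 -1.41]
world [-21.89 -14.35  -0.03] tool mm [  0.12  18.76 -18.25] rotvec [ 0. -0. -0.]
LOCAL x 556.11 y 125.77  Fx -6.8 Fy -3.4
```

>>> play_rows(motion=[0, 0, -0.002, -0.0002, -0.001, 0, 1, 0, 0, -0.001, 0, -0.001, 0, 1])

```text
clock: 13.5
eef_pos: [571.3, 17.1, 42.6]
eef_rot: [2.718, 1.568, -2.186]
wrist_force: [-9.6, -0.3, 4.7]
finger_gap: 21.8
```

```bash
python3 -c "
from st import *
loc(go([548,3,42.6],79))"
```

```text
t 13.5 pos [571.28  17.05  42.58] zang 79.04 xaxis [-0. -0. -1.] zz -0.0026581469274241654 F [-9.56 -0.33  4.73] gap 21.8 M [0.17 1.69 0.12] j [-0.03  0.53  1.6  -0.    1.01 -1.41]
world [-23.28 -14.05   0.02] tool mm [  0.05  20.19 -18.22] rotvec [ 0. -0. -0.]
LOCAL x 557.53 y 125.75  Fx -9.3 Fy -2.2
```

>>> play_rows(motion=[0, 0, -0.002, -0.0001, 0, 0, 1, 0, 0, 0, 0, -0.0006, 0, 1, 0, 0, 0, 0, -0.0006, 0, 1])

```text
clock: 13.8
eef_pos: [571.4, 17.1, 42.6]
eef_rot: [2.423, 1.567, -2.481]
wrist_force: [-9.5, -0.8, 4.7]
finger_gap: 21.9
```

```bash
python3 -c "
from st import *
loc(go([548,3,42.6],79))"
```

```text
t 13.8 pos [571.37  17.13  42.64] zang 79.05 xaxis [-0. -0. -1.] zz -0.002816918041544325 F [-9.54 -0.79  4.7 ] gap 21.9 M [ 0.05  1.65 -0.05] j [-0.03  0.53  1.6  -0.    1.01 -1.41]
world [-23.37 -14.13  -0.04] tool mm [  0.14  20.26 -18.31] rotvec [ 0. -0. -0.]
LOCAL x 557.60 y 125.83  Fx -9.2 Fy -2.6
```

>>> play_rows(motion=[0, 0, 0, 0, 0, 0, 1, 0, 0, 0, 0, 0, 0, 1, 0, 0, 0, 0, -0.0003, 0.0004, 1, 0, 0, 0, 0, -0.0003, 0.0004, 1])

```text
clock: 14.2
eef_pos: [571.4, 17.2, 42.8]
eef_rot: [2.317, 1.565, -2.587]
wrist_force: [-8.0, -4.8, 2.9]
finger_gap: 22.4
```

```bash
sed -i "s/precision=2/precision=4/" st.py
cat > fin.py <<'E'
from st import *
loc(go([548,3,42.6],79))
a=np.radians(-11);C,S=np.cos(a),np.sin(a)
def lo(W):return np.stack([C*W[...,0]+S*W[...,1],-S*W[...,0]+C*W[...,1],W[...,2]],-1)
p,d=camera("wrist");c=camera_params("wrist");L=lo(cloud(p,d,c));p=p.astype(int)
v,u=np.mgrid[0:420,0:560]
B=(d>0)&(abs(L[...,2]-42)<6)&(p[...,2]>p[...,0]+15)&(u>200)&(u<360)&(v>180)
P=L[B];print('plane',np.linalg.lstsq(np.c_[P[:,:2]-P[:,:2].mean(0),np.ones(len(P))],P[:,2],rcond=None)[0],cv2.minAreaRect(P[:,:2].astype(np.float32)))
R=(d>0)&(abs(L[...,2]-40)<5)&(p[...,0]>p[...,2]+30)&(u>330)
for r in range(190,300,20):
  m=abs(v-r)<4
  print(r,L[B&m][:,1].max().round(1),L[R&m][:,1].min().round(1))
cv2.imwrite("pics/wf.png",p)
p,d=camera("scene");c=camera_params("scene");L=lo(cloud(p,d,c));cv2.imwrite("pics/sf.png",cv2.resize(p[140:290,200:350],None,fx=4,fy=4,interpolation=cv2.INTER_CUBIC));p=p.astype(int)
n=(L[...,0]>480)&(L[...,0]<640)&(L[...,1]>0)&(L[...,1]<200)&(d>0)
B=n&(abs(L[...,2]-42)<5)&(p[...,2]>p[...,0]+25)
R=n&(abs(L[...,2]-40)<5)&(p[...,0]>p[...,2]+30)
for y in range(90,165,10):
  m=abs(L[...,1]-y)<4;print(y,[L[B&m][:,0].max().round(1) if (B&m).any() else 0,L[R&m][:,0].min().round(1) if (R&m).any() else 0])
print(read_state()['wrist_force'])
E
python3 fin.py
```

```text
t 14.2 pos [571.366   17.2127  42.7511] zang 79.03 xaxis [-0.0051 -0.0032 -1.    ] zz -0.004091352684388594 F [-8.0361 -4.7798  2.8562] gap 22.4 M [-0.5597  1.2129 -0.0658] j [-0.0324  0.5321  1.6015 -0.0039  1.013  -1.4096]
world [-23.366  -14.2127  -0.1511] tool mm [  0.3158  20.2335 -18.3984] rotvec [ 0.0005 -0.0041 -0.0044]
LOCAL x 557.58 y 125.92  Fx -7.0 Fy -6.2
plane [-0.0108 -0.0033 42.9131] ((562.8275146484375, 126.07852172851562), (79.87200164794922, 106.58890533447266), 89.88291931152344)
190 165.8 166.7
210 166.1 166.7
230 166.0 166.9
250 165.7 166.4
270 165.8 166.5
290 166.0 166.7
90 [np.float64(608.6), np.float64(610.8)]
100 [np.float64(609.8), np.float64(611.0)]
110 [np.float64(607.1), np.float64(611.4)]
120 [np.float64(607.7), np.float64(612.6)]
130 [np.float64(607.9), np.float64(609.0)]
140 [np.float64(609.0), np.float64(622.8)]
150 [np.float64(609.2), np.float64(611.0)]
160 [np.float64(608.6), np.float64(610.9)]
[-7.4942 -3.6405  3.0865][ WARN:0@0.502] global loadsave.cpp:1063 imwrite_ Unsupported depth image for selected encoder is fallbacked to CV_8U.
```

View pics/sf.png

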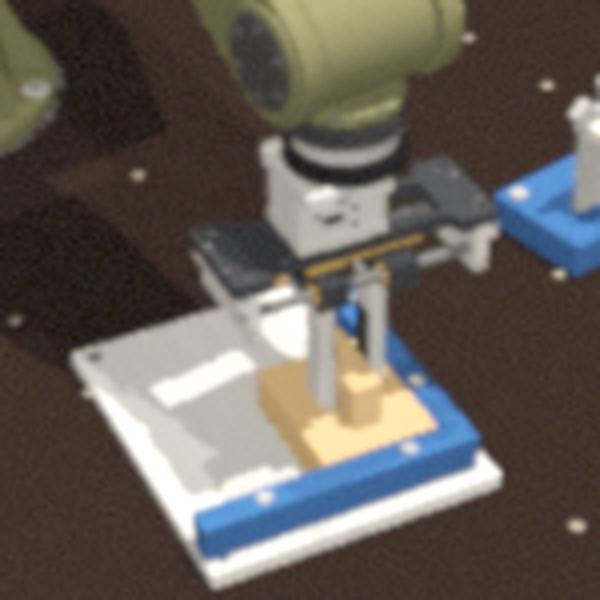

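View pics/wf.png

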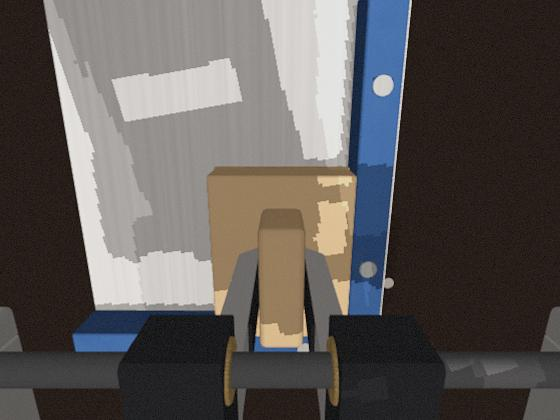

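The near side of the block has lifted slightly (tool tilt 0.3°, plane slope -0.011). I relax, level it, then push again with a small counter-turn.

>>> play_rows(motion=[0, -0.004, -0.0045, 0, 0, 0, 1, 0, -0.002, -0.002, 0.0001, 0, 0, 1])

```text
clock: 14.5
eef_pos: [571.3, 17.1, 42.4]
eef_rot: [-0.779, 1.568, 0.6]
wrist_force: [-2.3, -1.1, -1.1]
finger_gap: 21.7
```

```bash
python3 fin.py 2>/dev/null | head -5
python3 - <<'E'
from h import *
a=np.radians(-11);C,S=np.cos(a),np.sin(a)
for f in("w2","w3"):
    Z=np.load(f+".npz");p,d,W=Z['p'].astype(int),Z['d'],Z['W']
    L=np.stack([C*W[...,0]+S*W[...,1],-S*W[...,0]+C*W[...,1],W[...,2]],-1)
    v,u=np.mgrid[0:420,0:560]
    h=124 if f=="w2" else 42
    B=(d>0)&(abs(L[...,2]-h)<6)&(p[...,2]>p[...,0]+15)&(u>200)&(u<360)&(v>180)
    P=L[B];print(f,np.linalg.lstsq(np.c_[P[:,:2]-P[:,:2].mean(0),np.ones(len(P))],P[:,2],rcond=None)[0])
    B=(d>0)&(abs(L[...,2]-12)<4)&(p.min(-1)>60)
    P=L[B];print('bed',np.linalg.lstsq(np.c_[P[:,:2]-P[:,:2].mean(0),np.ones(len(P))],P[:,2],rcond=None)[0])
E
```

```text
t 14.5 pos [571.3169  17.1351  42.4237] zang 79.02 xaxis [ 0.0024  0.0016 -1.    ] zz 0.0020493913688702237 F [-2.2656 -1.121  -1.1031] gap 21.7 M [-0.2649  0.5562 -0.0827] j [-0.0349  0.5286  1.6081  0.002   1.0026 -1.4152]
world [-23.3169 -14.1351   0.1763] tool mm [ -0.2547  20.1976 -18.3167] rotvec [0.0004 0.002  0.002 ]
LOCAL x 557.55 y 125.83  Fx -2.0 Fy -1.5
plane [-0.0044  0.0007 42.4545] ((562.5660400390625, 126.10713958740234), (80.03314208984375, 106.1709976196289), 89.930908203125)
190 165.8 166.6
w2 [-5.51655739e-03  1.17364743e-03  1.24009911e+02]
bed [-3.96508237e-04  8.51548613e-05  1.22812416e+01]
w3 [-7.12460857e-03 -1.38110868e-03  4.26696961e+01]
bed [-3.67581192e-04  3.57000701e-05  1.22707502e+01]
```

>>> play_rows(motion=[0, 0, 0, 0.0001, -0.0004, 0.0004, 1])

```text
clock: 14.7
eef_pos: [571.5, 17.2, 42.4]
eef_rot: [-0.697, 1.569, 0.683]
wrist_force: [-11.1, -5.1, 5.5]
finger_gap: 21.7
```

```bash
python3 fin.py 2>/dev/null
```

```text
t 14.7 pos [571.453   17.2416  42.4258] zang 79.02 xaxis [ 0.0012  0.001  -1.    ] zz 0.001215130571496803 F [-11.0635  -5.0801   5.5145] gap 21.7 M [-1.0874  1.821  -0.1349] j [-0.0344  0.5294  1.6067  0.0012  1.0043 -1.4143]
world [-23.453  -14.2416   0.1742] tool mm [ -0.2173  20.3125 -18.446 ] rotvec [0.0004 0.0012 0.001 ]
LOCAL x 557.66 y 125.96  Fx -9.9 Fy -7.1
plane [-0.0049  0.0004 42.467 ] ((562.8833618164062, 126.15631866455078), (80.16559600830078, 106.71973419189453), 89.82316589355469)
190 165.9 166.7
210 165.9 166.8
230 166.1 166.9
250 165.8 166.6
270 166.0 166.7
290 166.0 166.1
90 [np.float64(609.3), np.float64(610.1)]
100 [np.float64(611.1), np.float64(609.5)]
110 [np.float64(609.3), np.float64(610.5)]
120 [np.float64(609.2), np.float64(609.2)]
130 [np.float64(611.0), np.float64(607.9)]
140 [np.float64(609.6), np.float64(609.6)]
150 [np.float64(608.9), np.float64(606.8)]
160 [np.float64(609.2), np.float64(610.9)]
[-7.6431 -3.2167  2.7836]
```

Run:
```python
from st import *
for i in range(4):
    p,d=camera("scene");s=read_state();loc(s);print(s['wrist_force'],s['eef_pos'],s['clock'],s['finger_gap'])
c=camera_params("scene")
for q in place_of("scene","lever_knob"):print((c['T']@np.r_[q['at'],1])[:3].round(1),q['conf'])
cv2.imwrite("pics/end.png",p)
```

```text
LOCAL x 557.64 y 125.91  Fx -6.7 Fy -4.3
[-7.384  -2.9331  2.1835] [571.4202  17.1984  42.4345] 14.85 22.056455615636878
LOCAL x 557.63 y 125.93  Fx -5.9 Fy -4.8
[-6.756  -3.6133  3.0193] [571.4171  17.218   42.4287] 14.9 21.592603534430843
LOCAL x 557.63 y 125.93  Fx -7.5 Fy -4.1
[-8.1344 -2.5966  2.8223] [571.4154  17.2115  42.4282] 14.95 21.852095206902327
LOCAL x 557.62 y 125.94  Fx -6.8 Fy -4.6
[-7.5418 -3.2588  1.4116] [571.4021  17.2265  42.4245] 15.0 21.70990947302545
[470.  390.9 157.2] 0.54
```

View pics/end.png

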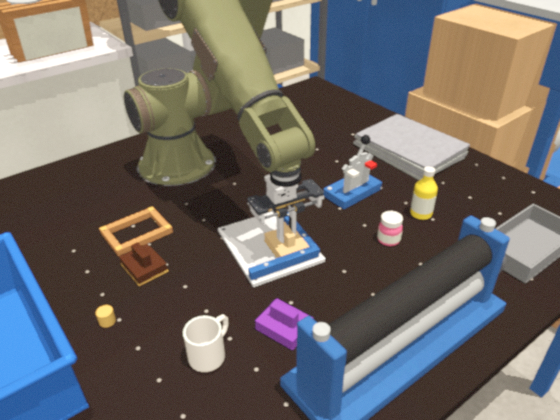

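The picture shows the lever at the red tag (365,145), the block in the corner (288,240) and everything else where it was. The push is steady, so I hand in.

```bash
python3 -c "
from cell import *
print(sign_off())"
```

```text
the job is handed in; nothing more can be done
None
```

The lever is in the red-tag notch. The maple block sits in the corner of the two stops, still gripped and pressed. I handed in at 15 s of the 70 s; sign-off gives no verdict.

- **Lever:** I pushed the knob to the +y (red) side until it met the end stop. The last reading puts it at (470, 391, 157) mm, an angle of about 0.44 rad, which is past the 0.38 needed.
- **Block:** It was laid on the bed along the left stop, slid to the far stop, and held there. At the end the push was steady at about 7 N on the far stop and 4–5 N on the left stop. That includes a little drag from the bed. The wrist view shows it parallel to the left stop, and the edge readings at both stops agree with flush to within 1–2 mm.
- **Everything else:** The last picture shows the walnut block and the other things where they started.

**Deviations**
- While finding the bed I pressed too hard for one row: about 63 N down at the wrist, through the gripped block. That is under the 120 N limit, and I backed off at once.
- On the first corner push the near side of the block lifted slightly, about 0.3° by the tool tilt. I relaxed, levelled it and pushed again. The final tool tilt was about 0.1°.
- The depth plane fit still shows a slope of about -0.005 across the block. It showed nearly the same with the block held level in the air, so I take it as measurement bias.

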